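# Click two capsules out of the coffee-capsule dispenser

### The arm

A 6-joint arm with a two-finger parallel gripper is mounted at the origin on a cart in front of the work surface, level with it; the furniture and walls round the work are solid. World frame = base frame: x ahead of the robot, y to its left, z up, the work surface at z = 0. Lengths are in m, angles in rad, forces in N, time in s.
With the tool pointing down it reaches from about 0.3 to 1 m from the base axis. Payload 5.1 kg.
Tool frame: the origin (TCP) lies on the centre line of the jaws, within the pads' length; the fingertips stand 14 mm ahead of it and the grasp point (between the pads) lies 5 mm behind it (bot.tips_ahead is the z of the fingertips in the tool frame, in m); z points along the fingers, y is the line along which they close (so a half turn about z gives the same grasp; the last joint's range is limited). The gripper opens to 95 mm and grips with 3 to 60 N. Pads are 20 mm wide; open, the fingers measure 119 mm over their backs; the gripper's body (75 mm by 180 mm) begins 59 mm behind the grasp point.
Start: joints at [1.179, 0.124, 1.65, -0, 1.367, -0.083], TCP at [0.198, 0.619, 0.229] pointing down, gripper open.
Joint ranges: [-2.61, 2.61], [-1.02, 2.33], [0.03, 2.71], [-1.35, 4.49], [0.32, 2.68], [-2.91, 2.91]. Speed limits (rad/s): [2.57, 2.57, 3.14, 3.14, 3.14, 3.14].

### API

Orientations are given as a unit quaternion [x, y, z, w].
In Python, from cell import bot gives the robot as it stands.
- The arm moves only by the tool play_rows, never from a script. Its argument "steps" is a list of rows, each an object with "fingers": the finger opening in mm, from 0 to 95.1; "slide": the shift along the tool's x, y, z in units of 40 mm (1.0 is 40 mm), a list of three; "rotation": the turn, a rotation vector about the tool's x, y, z in units of 6 degrees (1.0 is 6 degrees), a list of three. A call has 1 to 8 rows; each row shifts and turns the commanded pose from where the row before left it, along the tool's axes as they then stand; what a row does not reach is not made up. A row lasts 1/8 s, in which the tool goes at most 62.5 mm and 10.7 degrees, less where a joint would pass 70% of its speed; a pose out of reach is approached as far as the arm can. A call is refused whole if a number of a shift passes 1 or a number of a turn 1, either way. A call with a gripper value outside its range is refused whole. The fingers move at their own pace and stop on an object; "force" is the grip in N (left out, the last holds). Time passes only in rows, so rows that do not move let the fingers close. It gives the time, the measured TCP pose, the force, the opening and the grip force at its end, in the units of the state.
- bot.get_state(): the state, without advancing time (a new reading comes with each control period).
- bot.read_camera(name): name is "scene" or "top" or "wrist"; returns the picture (480x640x3 uint8, blue, green, red); there is no depth.
- bot.camera_params(name): a dict with "fx", "fy", "cx", "cy" (pixels), "extrinsics" (4x4, takes a point from world to camera coordinates); the wrist camera has in their place "mount" (4x4, takes a point from camera to tool coordinates, whose origin is the TCP and whose axes are the flange's). Camera axes: x right, y up, looking along -z (the intrinsics and any distortion apply to the point x, -y, -z); pixel columns grow to the right and rows downward; lengths in m; the calibration is good to about 2 mm. The wrist camera is an equidistant fisheye: a pixel r from the principal point sees the ray r / f radians off the axis. A picture is of the moment at which its call begins: read the wrist's pose just before it. camera_params takes no time and is no camera call.
- bot.finish_job(): hands the job in; it is judged then, once.
The state is a dict: "t": time; "qpos": joint angles; "qd": joint speeds; "tau": joint torques, N m; "eef_pos": TCP position; "tcp_rot": TCP orientation; "ft_force": force on the tool from outside, world axes, zero at the start; "moment": the same for the moment, N m; "grip_width": finger opening in m; "grip_force": force on a finger pad.
Only numpy, scipy, OpenCV 4.12 (cv2) and the standard library are available. Lean on these libraries where they do the work, as an engineer would, in place of code of your own. Each camera call takes 0.05 s, during which the arm holds its last target. There are 200 camera calls.

### The job

Two coffees are wanted. Stand the small stoneware pot under the mouth of the capsule dispenser, then turn the dispenser's black knob clockwise, click by click, until exactly two capsules have slid down the chute into the pot. Let the dispenser feed them - do not touch the capsules - leave the other two in the dispenser, and leave the pot standing upright with the mug, timer and salt shaker undisturbed.

Things in the scene. Friction and masses are not known exactly. Their poses are not given: they have to be found in the camera images.
- dispenser: coffee-capsule dispenser fixed to the worktop, some 0.22 m high: dark foot plate (205 x 118 mm), steel posts and an aluminium channel (41 mm wide inside, walls 26 mm) under a clear lid, sloping 0.384 rad down to its own -x, towards the robot; black knob to the left of the channel. Origin: worktop under the channel's middle, abreast of the knob's axis. x points back up the chute, y left, z up
- wheel_hub (a point): centre of the orange six-armed star wheel on the knob's axis, level with the chute floor, 43.5 mm left of the channel's middle, under a clear cover 120 mm in diameter. Its arms hold the row back; each click (one every 60 degrees) frees exactly one capsule, once the wheel stands 5 degrees past the click; it slides out of the mouth by itself within 0.5 s. Axes as at knob_centre
- knob_centre (a point): middle of the black ten-lobed knob, on its axis, 0.19 m above the worktop; 57 mm across, 29 mm high, no pointer. z: the knob's axis, out of its top, square to the chute floor: it leans 0.384 rad from vertical towards the mouth; x up the chute, y left. Turn clockwise seen from above (negative about z). 60 N grips it without slip; closing jaws may turn it up to 18 degrees to seat between lobes
- knob_top (a point): centre of the knob's top, 15 mm above knob_centre, same axes. The knob is loose on its shaft: it first turns idle (0.03 N m) through a free play of 0 to 70 degrees, different each time and not visible; then it takes the wheel along (some 0.1 N m). The first click comes 30 degrees later, the others every 60: count them by feel. Let go, it stays where it is left, as does the wheel between clicks
- click_housing (a point): top of one of the two click-spring housings (black, 22 x 16 mm), 52 mm from the knob's axis towards downstream-left, 17 mm below knob_centre's level; the other is upstream-left. Bumps on the wheel must lift their rollers: over some 10 degrees the torque climbs to 0.3-0.5 N m, then drops to nearly nothing as the wheel snaps on by 5 to 10 degrees without pulling the knob: that is one click
- mouth (a point): middle of the lower edge of the chute floor, where capsules slide out; 0.105 m above the worktop, channel 47 mm wide outside; axes as at knob_centre. Capsules leave it at some 0.5 m/s along the slope
- catch_point (a point): point on the worktop, 34 mm horizontally in front of the mouth's edge, where the capsules come down: the pot's axis should stand here (within about 15 mm to be sure of both). Axes as the dispenser's
- pot: round white stoneware pot with blue fish, open: 75 mm high, belly 91 mm in diameter, mouth 70 mm inside and 77 outside: rim 3.5 mm thick, the wall grows to some 11 mm at 20 mm below the rim. 0.25 to 0.5 kg. Pinch it over the rim from above, one finger inside, finger tips 15 to 20 mm below the rim. Origin: centre of the underside; z up
- capsule_a: orange coffee capsule, a blunt cone 37 mm across the foil and 28 mm high, 12 g, standing on its foil in the channel, number 1 of the row of four (in the wheel's foremost pocket). Origin: centre of the foil
- capsule_b: blue coffee capsule, a blunt cone 37 mm across the foil and 28 mm high, 12 g, standing on its foil in the channel, number 2 of the row of four. Origin: centre of the foil
- capsule_c: gold coffee capsule, a blunt cone 37 mm across the foil and 28 mm high, 12 g, standing on its foil in the channel, number 3 of the row of four. Origin: centre of the foil
- capsule_d: dark red coffee capsule, a blunt cone 37 mm across the foil and 28 mm high, 12 g, standing on its foil in the channel, number 4 of the row of four. Origin: centre of the foil
- mug_striped: cream striped mug, 82 mm wide, 94 mm high, handle to its own -y; stands to the right of the work, to be left alone. Origin: underside, about 19 mm from its axis towards the handle
- egg_timer: red and white kitchen timer, 64 mm in diameter and 62 mm high, left of the dispenser; to be left alone. Origin: centre of the underside
- salt_shaker: salt shaker, 44 mm in diameter and 90 mm high, left of the timer; to be left alone. Origin: centre of the underside
Not all that is in view belongs to the job. Leave any pink or turquoise look-alike of the pot alone.

How it is judged:
On the way, in this order (a step that is already met when the one before it is completed fails the run):
1. the pot stands upright on the worktop under the dispenser's mouth, let go, with no capsule out yet (horizontal distance between pot and catch_point below 0.025 m and height (world z) of pot below 0.006 m and angle between pot's own z axis and vertical below 0.1 rad and contact force between the fingers and pot below 0.2 N and x of capsule_a in the frame of dispenser above -0.05 m), for 0.2 s.
2. the first capsule lies in the pot and the second is still in the dispenser (horizontal distance between capsule_a and pot below 0.042 m and z of capsule_a in the frame of pot between -0.005 and 0.065 m and x of capsule_b in the frame of dispenser above -0.05 m), for 0.1 s.
At the end, for the whole second after the job is handed in: the first two capsules of the row (capsule_a and capsule_b) lie at rest inside the pot (less than 42 mm from its axis, their foil less than 65 mm above its underside), the pot stands upright (within 0.1 rad) on the worktop, and the other two capsules are still in the dispenser, behind its mouth (horizontal distance between each of capsule_a, capsule_b and pot below 0.042 m and z of capsule_a in the frame of pot between -0.005 and 0.065 m and z of capsule_b in the frame of pot between -0.005 and 0.065 m and height (world z) of pot below 0.006 m and angle between pot's own z axis and vertical below 0.1 rad and linear speed of pot below 0.02 m/s and linear speed of each of capsule_a, capsule_b below 0.03 m/s and x of each of capsule_c, capsule_d in the frame of dispenser above -0.05 m and z of each of capsule_c, capsule_d in the frame of dispenser above 0.1 m); the robot touches nothing.
It fails at once if a third capsule is let out of the dispenser (x of any of capsule_c, capsule_d in the frame of dispenser below -0.055 m).
It fails at once if the robot touches a capsule (contact force between any of the fingers, the arm and capsule_a above 0.5 N or contact force between any of the fingers, the arm and capsule_b above 0.5 N or contact force between any of the fingers, the arm and capsule_c above 0.5 N or contact force between any of the fingers, the arm and capsule_d above 0.5 N).
It fails at once if the pot is tipped over (more than 0.6 rad) (angle between pot's own z axis and vertical above 0.6 rad).
It fails at once if the mug, the egg timer or the salt shaker is moved by more than 30 mm (distance of any of mug_striped, egg_timer, salt_shaker from where it was at the start of the episode above 0.03 m).
It also fails if it takes over 72 s, if anything falls off the work surface, if the arm or the gripper's body presses on something with over 40 N, if the wrist force passes 120 N, or if a joint passes its speed limit or range.

## Working session

There is one attempt and no reset: what is moved stays moved. The work goes in short steps, Python scripts to look and compute and a tool call to move; the robot and the scene stay as the last step left them, time stands still between calls to the robot, and variables do not carry over. Pictures are saved under pics/ and viewed, at most 10 in all, crops included, and the job is handed in when it is done.

Besides the shell and the picture viewer there is one more tool, called after ">>>" as a command line: name --argument value ..., lists and objects as JSON in quotes. play_rows: Moves the arm, as the interface text tells. Its arguments: {"type":"object","properties":{"steps":{"type":"array"},"force":{"type":"number"}},"required":["steps"]}

```bash
ls; mkdir -p pics; python3 - <<'E'
from cell import bot
import cv2,numpy as np
for n in("scene","top"):
    cv2.imwrite(f"pics/{n}0.png",bot.read_camera(n)); p=bot.camera_params(n); print(n,{k:(np.round(v,4).tolist()) for k,v in p.items()})
p=bot.camera_params("wrist");print({k:(np.round(v,4).tolist()) for k,v in p.items()})
print(bot.get_state(),bot.tips_ahead)
E
```

```text
pics
scene {'fx': 485.1398, 'fy': 485.1398, 'cx': 323.2043, 'cy': 237.7655, 'extrinsics': [[0.6602, -0.751, 0.0116, -0.2466], [0.5189, 0.4673, 0.7158, -0.4541], [-0.5429, -0.4666, 0.6982, -0.925], [0.0, 0.0, 0.0, 1.0]]}
top {'fx': 538.7886, 'fy': 538.7886, 'cx': 322.8892, 'cy': 237.3969, 'extrinsics': [[0.2739, -0.9617, -0.0059, -0.0345], [0.9106, 0.2574, 0.3234, -0.5661], [-0.3095, -0.0939, 0.9463, -1.2541], [0.0, 0.0, 0.0, 1.0]]}
{'fx': 371.6483, 'fy': 371.6483, 'cx': 320.158, 'cy': 237.8125, 'mount': [[-0.0006, 0.9639, 0.2663, 0.0743], [1.0, 0.0006, 0.0001, -0.0013], [-0.0001, 0.2663, -0.9639, -0.1564], [0.0, 0.0, 0.0, 1.0]]}
{'t': 0.1, 'qpos': array([ 1.17940939e+00,  1.24425768e-01,  1.65154898e+00, -2.37042980e-05,
        1.36748071e+00, -8.25916949e-02]), 'qd': array([ 0.00087799, -0.00239758, -0.00231719,  0.00019466,  0.00228384,
        0.00230252]), 'tau': array([ 2.84803536e-04, -4.18888128e+01, -3.61094105e+01,  7.77604454e-02,
        4.62156034e-02, -3.75423110e-05]), 'eef_pos': array([0.19735787, 0.61872981, 0.22751226]), 'tcp_rot': array([ 1.53782471e-01,  9.88104288e-01, -9.08089690e-04, -2.07389631e-04]), 'ft_force': array([ 0.42455024, -0.73811822, -0.55683816]), 'moment': array([-0.07410107, -0.00491439, -0.01716888]), 'grip_force': 0.0, 'grip_width': 0.09522779425237883} 0.014
```

View pics/scene0.png

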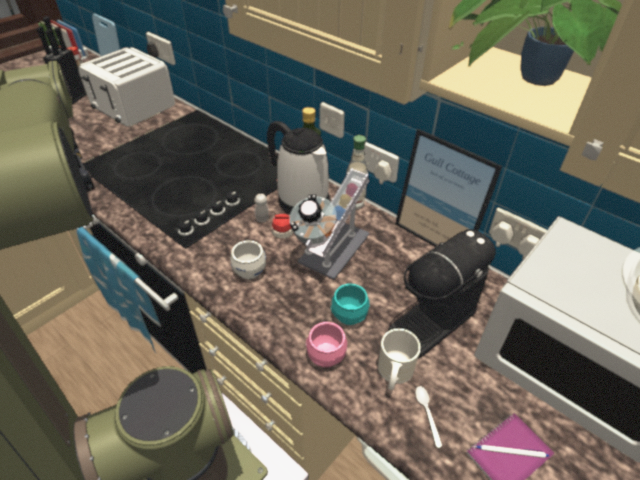

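View pics/top0.png

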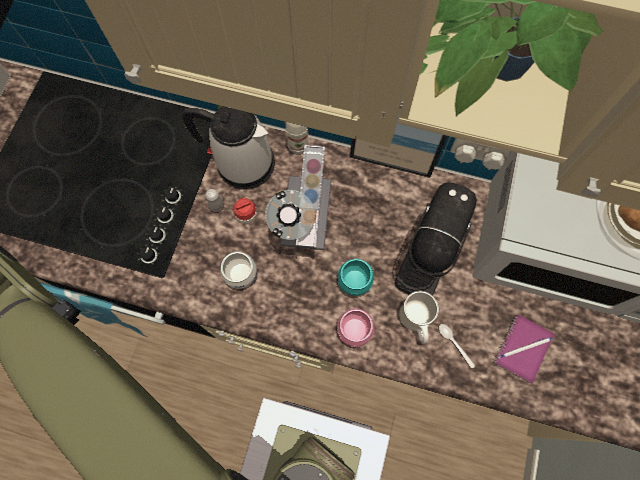

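Candidates for the pot: white pot at top (239,270) / scene (248,260); turquoise bowl at top (356,277) and pink bowl at top (356,328), both look-alikes; cream mug at top (420,310). I choose the white one, and check it in a close crop together with the dispenser.

```bash
cat > h.py <<'E'
import numpy as np,cv2
from cell import bot
def ray(n,u,v):
    p=bot.camera_params(n);E=np.array(p["extrinsics"]);R,t=E[:3,:3],E[:3,3]
    d=np.array([(u-p["cx"])/p["fx"],-(v-p["cy"])/p["fy"],-1.]);d=R.T@d
    return -R.T@t,d/np.linalg.norm(d)
def onz(n,u,v,z):
    o,d=ray(n,u,v);return o+d*(z-o[2])/d[2]
def tri(u1,v1,u2,v2):
    A=np.zeros((3,3));b=np.zeros(3);L=[ray("top",u1,v1),ray("scene",u2,v2)]
    for o,d in L:
        P=np.eye(3)-np.outer(d,d);A+=P;b+=P@o
    x=np.linalg.solve(A,b);return x,[np.linalg.norm(np.cross(x-o,d)) for o,d in L]
def proj(n,X):
    p=bot.camera_params(n);E=np.array(p["extrinsics"]);c=E[:3,:3]@X+E[:3,3]
    return np.array([p["cx"]-p["fx"]*c[0]/c[2],p["cy"]+p["fy"]*c[1]/c[2]])
E
python3 - <<'E'
from h import *
a=cv2.imread("pics/top0.png")[140:290,190:350];b=cv2.imread("pics/scene0.png")[160:310,220:380]
cv2.imwrite("pics/c1.png",cv2.resize(a,None,fx=4.0,fy=4.0,interpolation=cv2.INTER_CUBIC))
cv2.imwrite("pics/c2.png",cv2.resize(b,None,fx=4.0,fy=4.0,interpolation=cv2.INTER_CUBIC))
print(onz("top",239,268,.075),onz("scene",248,250,.075))
print(tri(289,214,311,208))
E
```

```text
[0.42577381 0.30243134 0.075     ] [0.43125292 0.31033111 0.075     ]
(array([0.55308527, 0.2016431 , 0.20242923]), [np.float64(0.0008596545504234777), np.float64(0.000859654550423424)])
```

View pics/c1.png

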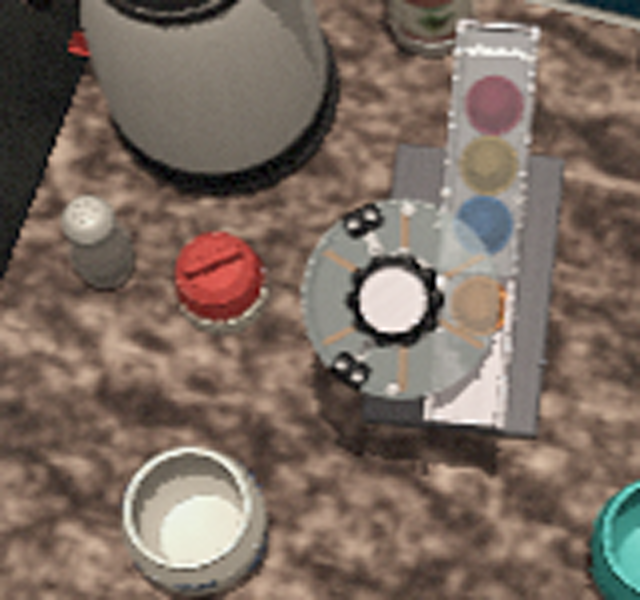

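View pics/c2.png

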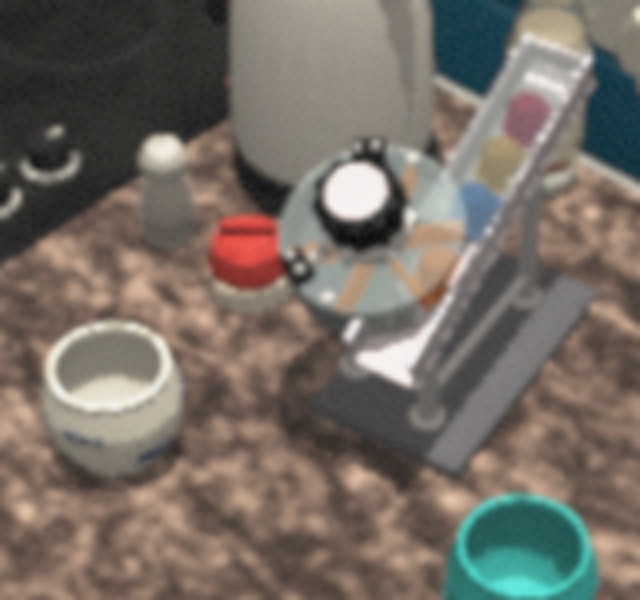

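The close crops confirm the white pot with blue fish: rim centre at top (237,267.6) and scene (246.6,252.4). The knob's pale top is at top (288.2,214.7) and scene (308.6,207.6). The foot plate corners are visible at c1 (365,420), (537,437), (562,158), (398,145).

```bash
python3 - <<'E'
from h import *
np.set_printoptions(precision=4,suppress=True)
T=lambda x,y:(190+(x+.5)/4-.5,140+(y+.5)/4-.5)
S=lambda x,y:(220+(x+.5)/4-.5,160+(y+.5)/4-.5)
# ellipse fits: knob disc & pot rim by masks
def ell(n,box,f):
    im=cv2.imread(f"pics/{n}0.png");x0,y0,x1,y1=box;c=cv2.resize(im[y0:y1,x0:x1],None,fx=4,fy=4,interpolation=cv2.INTER_CUBIC)
    m=f(c).astype(np.uint8);cs,_=cv2.findContours(m,cv2.RETR_EXTERNAL,cv2.CHAIN_APPROX_NONE);k=max(cs,key=cv2.contourArea)
    e=cv2.fitEllipse(cv2.convexHull(k));return (x0+(e[0][0]+.5)/4-.5,y0+(e[0][1]+.5)/4-.5),e[1]
kt,s1=ell("top",(275,200,302,228),lambda c:c.min(2)>170);ks,s2=ell("scene",(296,198,324,220),lambda c:c.min(2)>170)
print("knob",kt,s1,ks,s2);K,r=tri(*kt,*ks);print(K,r)
print("pot rim",tri(*T(189,511),*S(107,370)))
for z in(.070,.075):print(onz("top",*T(189,511),z),onz("scene",*S(107,370),z))
for nm,a,b in(("FR",(537,437),(457,472)),("FL",(365,420),(315,403)),("BR",(562,158),(595,290))):
    print(nm,tri(*T(*a),*S(*b)))
P=[onz("top",*T(*q),.008)[:2] for q in((365,420),(537,437),(562,158),(398,145))];print(np.array(P),[np.linalg.norm(P[i]-P[(i+1)%4]) for i in range(4)])
P=np.array(P)
for d in((P[2]-P[1]),(P[3]-P[0])):print("yaw",np.arctan2(d[1],d[0]))
d=P[0]-P[1];print("yaw y",np.arctan2(d[1],d[0])-np.pi/2)
# capsules foils row direction in top, lid z: a (478,303) d(495,104)
for nm,q in(("mouthL",(424,420)),("mouthR",(500,427))):print(nm,onz("top",*T(*q),.105))
for nm,q in(("mouthL",(358,370)),("mouthR",(412,385))):print(nm,onz("scene",*S(*q),.105))
E
```

```text
knob (287.75166416168213, 214.68010330200195) (63.3280029296875, 65.9717025756836) (308.4533166885376, 207.35387897491455) (54.56809616088867, 62.428802490234375)
[0.5482 0.2039 0.2067] [np.float64(0.0003412319573109231), np.float64(0.0003412319573109373)]
pot rim (array([0.4256, 0.3092, 0.0726]), [np.float64(0.0009838270117181686), np.float64(0.000983827011718275)])
[0.427  0.3093 0.07  ] [0.4262 0.3117 0.07  ]
[0.4259 0.3081 0.075 ] [0.4233 0.3078 0.075 ]
FR (array([0.5504, 0.1183, 0.0123]), [np.float64(0.00020772119534937991), np.float64(0.00020772119534937463)])
FL (array([0.5318, 0.2304, 0.0126]), [np.float64(0.001161518841345026), np.float64(0.001161518841344973)])
BR (array([0.7502, 0.1574, 0.0106]), [np.float64(0.0005103226658848938), np.float64(0.0005103226658847788)])
[[0.5322 0.2319]
 [0.5519 0.1186]
 [0.7518 0.1574]
 [0.7304 0.2697]] [np.float64(0.11499253269389043), np.float64(0.20362014779499), np.float64(0.11439039761851931), np.float64(0.20181904493786537)]
yaw 0.19165358977136174
yaw 0.18877306403013827
yaw y 0.1722780867412228
mouthL [0.5139 0.1799 0.105 ]
mouthR [0.5223 0.1335 0.105 ]
mouthL [0.5098 0.1682 0.105 ]
mouthR [0.5226 0.1347 0.105 ]
```

```bash
cat >> h.py <<'E'
from scipy.spatial.transform import Rotation as Ro
YAW,TI=.187,.384
xd=np.array([np.cos(YAW),np.sin(YAW),0]);yd=np.array([-xd[1],xd[0],0]);Z=np.array([0,0,1.])
ax=-np.sin(TI)*xd+np.cos(TI)*Z   # knob axis, chute normal
def Rt(a=0): # tool z against ax; closing line yd turned clockwise by a
    return Ro.from_matrix(np.c_[np.cross(yd,-ax),yd,-ax])*Ro.from_rotvec([0,0,a])
def plan(p,R,s=None):
    "total slide in present tool axes (units), slide in target axes, total turn (units)"
    np.set_printoptions(precision=3,suppress=True)
    s=s or bot.get_state();R0=Ro.from_quat(s["tcp_rot"]);d=np.array(p)-s["eef_pos"]
    print("slide now-axes",R0.inv().apply(d)/.04,"target-axes",R.inv().apply(d)/.04,"turn",(R0.inv()*R).as_rotvec()/np.radians(6),"q",s["qpos"])
POT=np.array([.4250,.3088,0]);K=np.array([.5482,.2039,.2045]);KC=K-.015*ax
def pinch(pot,depth=.017): return np.array([*pot[:2],.075-depth])+.0365*yd+.014*ax
E
python3 - <<'E'
from h import *
print("KC",KC)
for nm,q,z in(("kettle base",(245,186),.01),("kettle base R",(272,168),.01),("kettle top lid",(233,125),.22),("turq",(356,270),.07),("timer",(244,209),.06),("shaker",(212,195),.09)):
    X=onz("top",*q,z);print(nm,X,"disp",(X-KC)@xd,(X-KC)@yd)
p=pinch(POT);print("pinch",p,"pre",p+.08*ax)
plan(p+.08*ax,Rt())
E
```

```text
KC [0.55372151 0.20494473 0.1905924 ]
kettle base [0.66713776 0.37754968 0.01      ] disp 0.14352833172836946 0.1485103769235263
kettle base R [0.73969151 0.32245324 0.01      ] disp 0.20457411141473067 0.08088584919424709
kettle top lid [0.73100696 0.39817542 0.22      ] disp 0.2101186280931004 0.15690248734476375
turq [0.5016003  0.02064679 0.07      ] disp -0.0854757624327413 -0.17139499890404286
timer [0.58449572 0.34501413 0.06      ] disp 0.05627828805486405 0.1319061861304171
shaker [0.58868958 0.42902745 0.09      ] disp 0.07601812613653472 0.2136751680839133
pinch [0.4130608  0.34368859 0.07098043] pre [0.38361272 0.3381167  0.14515431]
slide now-axes [-6.568 -5.265  2.068] target-axes [-2.261 -7.759  3.134] turn [-0.926 -3.597 -4.672] q [ 1.179  0.124  1.652 -0.     1.367 -0.083]
```

>>> play_rows --steps '[{"fingers": 95, "slide": [0, 0, 0], "rotation": [-0.185, -0.72, -0.934]}, {"fingers": 70, "slide": [0, 0, 0], "rotation": [-0.185, -0.72, -0.934]}, {"fingers": 44, "slide": [0, 0, 0], "rotation": [-0.185, -0.72, -0.934]}, {"fingers": 44, "slide": [0, 0, 0], "rotation": [-0.185, -0.72, -0.934]}, {"fingers": 44, "slide": [0, 0, 0], "rotation": [-0.185, -0.72, -0.934]}, {"fingers": 44, "slide": [-0.28, -0.97, 0.3], "rotation": [0, 0, 0]}, {"fingers": 44, "slide": [-0.28, -0.97, 0.3], "rotation": [0, 0, 0]}, {"fingers": 44, "slide": [-0.28, -0.97, 0.3], "rotation": [0, 0, 0]}]' --force 25

```text
t: 1.1
eef_pos: [0.2632, 0.5119, 0.2069]
tcp_rot: [-0.092, 0.977, 0.018, 0.19]
ft_force: [-0.1, -0.2, -0.5]
grip_width: 0.0442
grip_force: 0.0
```

>>> play_rows --steps '[{"fingers": 44, "slide": [-0.28, -0.97, 0.3], "rotation": [0, 0, 0]}, {"fingers": 44, "slide": [-0.28, -0.97, 0.3], "rotation": [0, 0, 0]}, {"fingers": 44, "slide": [-0.28, -0.97, 0.3], "rotation": [0, 0, 0]}, {"fingers": 44, "slide": [-0.28, -0.97, 0.3], "rotation": [0, 0, 0]}, {"fingers": 44, "slide": [-0.28, -0.97, 0.3], "rotation": [0, 0, 0]}, {"fingers": 44, "slide": [0, 0, 0], "rotation": [0, 0, 0]}, {"fingers": 44, "slide": [0, 0, 0], "rotation": [0, 0, 0]}]'

```text
t: 1.98
eef_pos: [0.3721, 0.3366, 0.1729]
tcp_rot: [-0.091, 0.977, 0.019, 0.191]
ft_force: [0.3, 0.1, 0.2]
grip_width: 0.0441
grip_force: 0.0
```

```bash
python3 - <<'E'
from h import *
p=pinch(POT);s=bot.get_state();print(s["eef_pos"]);plan(p+.08*ax,Rt(),s);plan(p,Rt(),s)
cv2.imwrite("pics/w1.png",bot.read_camera("wrist"))
E
```

```text
[0.37209796 0.33661031 0.17293506]
slide now-axes [-0.008 -0.018  0.753] target-axes [-0.009 -0.017  0.753] turn [ 0.014  0.012 -0.012] q [ 0.737 -0.37   2.228 -0.24   0.964 -0.915]
slide now-axes [-0.005 -0.021  2.753] target-axes [-0.009 -0.017  2.753] turn [ 0.014  0.012 -0.012] q [ 0.737 -0.37   2.228 -0.24   0.964 -0.915]
```

View pics/w1.png

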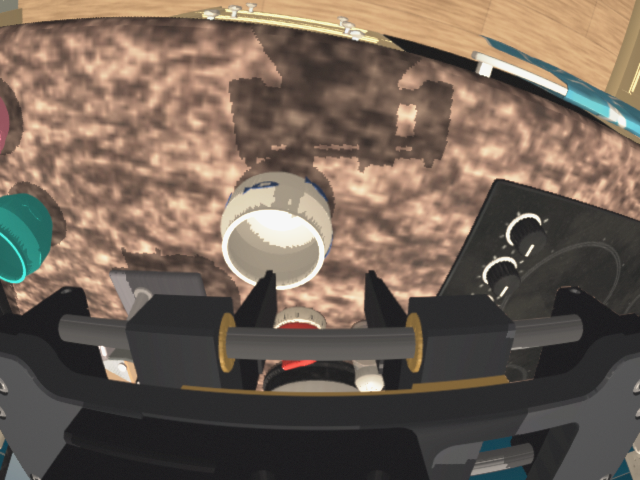

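The wrist view shows the white pot with its blue fish, its rim centred near (276,248), ahead of the fingers and slightly to the right-hand finger's left. Refining the rim's position with the fisheye ray.

```bash
cat >> h.py <<'E'
def wray(u,v,s):
    p=bot.camera_params("wrist");x,y=u-p["cx"],v-p["cy"];r=np.hypot(x,y);th=r/p["fx"]
    c=np.array([np.sin(th)*x/r,-np.sin(th)*y/r,-np.cos(th)]);M=np.array(p["mount"]);R=Ro.from_quat(s["tcp_rot"])
    return s["eef_pos"]+R.apply(M[:3,3]),R.apply(M[:3,:3]@c)
def wz(u,v,z,s):
    o,d=wray(u,v,s);return o+d*(z-o[2])/d[2]
E
python3 - <<'E'
from h import *
s=bot.get_state()
P=np.array([wz(u,v,.075,s) for u,v in((222,246),(331,246),(277,207),(274,290),(240,220),(313,216),(243,281),(310,277))])
print(P, cv2.fitEllipse((P[:,:2]*1000).astype(np.float32)), cv2.minEnclosingCircle((P[:,:2]*1000).astype(np.float32)))
E
```

```text
[[0.42980196 0.27079818 0.075     ]
 [0.41443445 0.35190696 0.075     ]
 [0.38754379 0.30835685 0.075     ]
 [0.46893305 0.31514281 0.075     ]
 [0.40316565 0.28335692 0.075     ]
 [0.39043742 0.33409991 0.075     ]
 [0.46369584 0.28889007 0.075     ]
 [0.44855148 0.34193418 0.075     ]] ((427.67144775390625, 311.5948181152344), (75.28243255615234, 87.72183227539062), 48.70737838745117) ((427.0666198730469, 311.4949951171875), 43.042884826660156)
```

>>> play_rows --steps '[{"fingers": 44, "slide": [0, 0.01, 0.7], "rotation": [0, 0, 0]}, {"fingers": 44, "slide": [-0.03, 0.01, 0.7], "rotation": [0, 0, 0]}, {"fingers": 44, "slide": [0, 0, 0.7], "rotation": [0, 0, 0]}, {"fingers": 44, "slide": [0, 0, 0.4], "rotation": [0, 0, 0]}, {"fingers": 44, "slide": [0, 0, 0.25], "rotation": [0, 0, 0]}, {"fingers": 44, "slide": [0, 0, 0], "rotation": [0, 0, 0]}, {"fingers": 44, "slide": [0, 0, 0], "rotation": [0, 0, 0]}]'

```text
t: 2.9
eef_pos: [0.4141, 0.3457, 0.0724]
tcp_rot: [-0.091, 0.977, 0.019, 0.191]
ft_force: [1.0, 0.1, 0.5]
grip_width: 0.0439
grip_force: 0.0
```

>>> play_rows --steps '[{"fingers": 0, "slide": [0, 0, 0], "rotation": [0, 0, 0]}, {"fingers": 0, "slide": [0, 0, 0], "rotation": [0, 0, 0]}, {"fingers": 0, "slide": [0, 0, 0], "rotation": [0, 0, 0]}, {"fingers": 0, "slide": [0, 0, 0], "rotation": [0, 0, 0]}, {"fingers": 0, "slide": [0, 0, 0], "rotation": [0, 0, 0]}, {"fingers": 0, "slide": [0, 0, 0], "rotation": [0, 0, 0]}]' --force 25

```text
t: 3.65
eef_pos: [0.4136, 0.3452, 0.0713]
tcp_rot: [-0.091, 0.977, 0.019, 0.19]
ft_force: [-1.5, 0.3, 0.2]
grip_width: 0.0102
grip_force: 25.5
```

```bash
python3 - <<'E'
from h import *
s=bot.get_state();print(s["eef_pos"],s["grip_width"],s["grip_force"]);plan(pinch(POT),Rt(),s)
# dispenser refinement from wrist pic w1 not used; catch
mx=.536;c=(mx-.034)*xd+.0555*yd;print("catch",c,"slide world",c-np.array([.426,.310,0]), "tool units lift12mm+slide",Rt().inv().apply(c-np.array([.426,.310,0]))/.04,"up 1mm",Rt().inv().apply([0,0,.01])/.04)
# pot after grasp (top view rim points)
cv2.imwrite("pics/t2.png",bot.read_camera("top"))
E
```

```text
[0.4135579  0.34523555 0.07129923] 0.010172135223406268 25.522330575913657
slide now-axes [ 0.021 -0.036  0.   ] target-axes [ 0.021 -0.036  0.   ] turn [ 0.013  0.008 -0.011] q [ 0.689 -0.141  2.233 -0.273  0.727 -0.893]
catch [0.483 0.148 0.   ] slide world [ 0.057 -0.162  0.   ] tool units lift12mm+slide [-0.598 -4.247  0.242] up 1mm [-0.094 -0.    -0.232]
```

>>> play_rows --steps '[{"fingers": 0, "slide": [-0.07, 0, -0.18], "rotation": [0, 0, 0]}, {"fingers": 0, "slide": [-0.07, 0, -0.17], "rotation": [0, 0, 0]}, {"fingers": 0, "slide": [0, -0.7, 0], "rotation": [0, 0, 0]}, {"fingers": 0, "slide": [0, -0.9, 0], "rotation": [0, 0, 0]}, {"fingers": 0, "slide": [0, -0.9, 0], "rotation": [0, 0, 0]}, {"fingers": 0, "slide": [0, -0.9, 0], "rotation": [0, 0, 0]}, {"fingers": 0, "slide": [0, -0.85, 0], "rotation": [0, 0, 0]}, {"fingers": 0, "slide": [0, 0, 0], "rotation": [0, 0, 0]}]'

```text
t: 4.7
eef_pos: [0.4455, 0.1762, 0.0865]
tcp_rot: [-0.09, 0.977, 0.018, 0.191]
ft_force: [-0.8, 0.4, -3.5]
grip_width: 0.0098
grip_force: 25.3
```

```bash
python3 - <<'E'
from h import *
s=bot.get_state();print(s["eef_pos"],s["grip_width"],s["ft_force"])
w=bot.read_camera("wrist");t=bot.read_camera("top")[140:290,250:350]
cv2.imwrite("pics/w3.png",w);cv2.imwrite("pics/t3.png",t)
o=np.hstack([cv2.resize(w[180:440,100:360],(460,460)),cv2.resize(t,(307,460),interpolation=cv2.INTER_CUBIC)]);cv2.imwrite("pics/m3.png",o);print(o.shape)
E
```

```text
[0.44546382 0.17620824 0.08649947] 0.009834626444275737 [-0.80218266  0.44540535 -3.47815995]
(460, 767, 3)
```

View pics/m3.png

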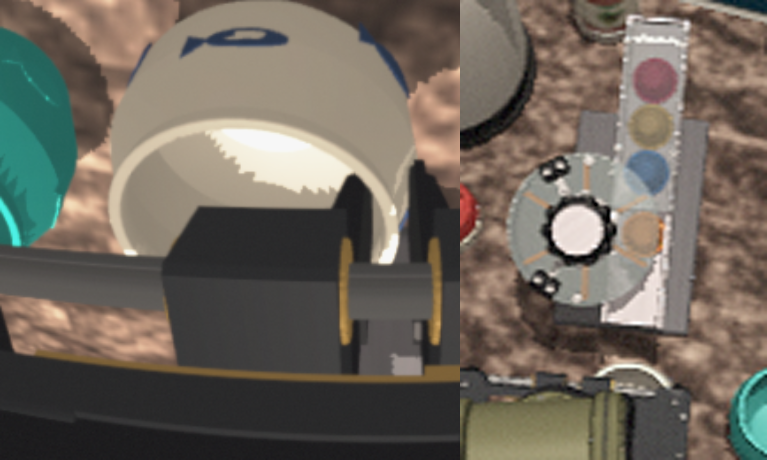

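The pot hangs upright in the jaws. In the top view (right panel) its rim stands just in front of the mouth, whose lower edge runs from about (603,317) to (660,325). Next I slide it 25 mm in and lower it.

>>> play_rows --steps '[{"fingers": 0, "slide": [-0.29, 0.04, 0.117], "rotation": [0, 0, 0]}, {"fingers": 0, "slide": [-0.29, 0.035, 0.117], "rotation": [0, 0, 0]}, {"fingers": 0, "slide": [0.05, 0, 0.12], "rotation": [0, 0, 0]}, {"fingers": 0, "slide": [0.05, 0, 0.12], "rotation": [0, 0, 0]}, {"fingers": 0, "slide": [0.04, 0, 0.1], "rotation": [0, 0, 0]}, {"fingers": 0, "slide": [0, 0, 0], "rotation": [0, 0, 0]}, {"fingers": 0, "slide": [0, 0, 0], "rotation": [0, 0, 0]}]'

```text
t: 5.68
eef_pos: [0.4689, 0.1856, 0.0714]
tcp_rot: [-0.091, 0.977, 0.018, 0.19]
ft_force: [-0.2, 0.1, -3.3]
grip_width: 0.01
grip_force: 25.4
```

```bash
python3 - <<'E'
from h import *
s=bot.get_state();p=s["eef_pos"];print(p,s["grip_width"],s["ft_force"],p@xd+.0055,p@yd-.0375)
E
```

```text
[0.46894242 0.18563515 0.07144622] 0.010008110175200329 [-0.19613231  0.10328475 -3.25282133] 0.5007788736761063 0.057716819442841454
```

>>> play_rows --steps '[{"fingers": 0, "slide": [0.01, 0, 0.025], "rotation": [0, 0, 0]}, {"fingers": 0, "slide": [0, 0, 0], "rotation": [0, 0, 0]}, {"fingers": 44, "slide": [0, 0, 0], "rotation": [0, 0, 0]}, {"fingers": 44, "slide": [0, 0, 0], "rotation": [0, 0, 0]}, {"fingers": 44, "slide": [0, 0, 0], "rotation": [0, 0, 0]}, {"fingers": 44, "slide": [0, 0, 0], "rotation": [0, 0, 0]}]'

```text
t: 6.42
eef_pos: [0.4692, 0.1857, 0.0705]
tcp_rot: [-0.091, 0.977, 0.019, 0.191]
ft_force: [-0.2, -0.1, 0.8]
grip_width: 0.0422
grip_force: 0.0
```

>>> play_rows --steps '[{"fingers": 44, "slide": [0, 0, -0.4], "rotation": [0, 0, 0]}, {"fingers": 44, "slide": [0, 0, -0.8], "rotation": [0, 0, 0]}, {"fingers": 44, "slide": [0, 0, -1], "rotation": [0, 0, 0]}, {"fingers": 44, "slide": [0, 0, -1], "rotation": [0, 0, 0]}, {"fingers": 70, "slide": [0, 0, -1], "rotation": [0, 0, 0]}, {"fingers": 90, "slide": [0, 0, 0], "rotation": [0, 0, 0]}]'

```text
t: 7.18
eef_pos: [0.4085, 0.1744, 0.2307]
tcp_rot: [-0.091, 0.976, 0.019, 0.194]
ft_force: [-0.2, 0.5, 0.2]
grip_width: 0.0587
grip_force: 0.0
```

```bash
python3 - <<'E'
from h import *
s=bot.get_state();w=bot.read_camera("wrist");sc=bot.read_camera("scene");print(s["eef_pos"])
cv2.imwrite("pics/w4.png",w);cv2.imwrite("pics/s4.png",sc)
o=np.hstack([cv2.resize(w,(520,390)),cv2.resize(sc[170:300,260:350],(270,390),interpolation=cv2.INTER_CUBIC)]);cv2.imwrite("pics/m4.png",o)
plan(KC+.004*ax+.05*ax,Rt(0),s)
E
```

```text
[0.40845383 0.17437576 0.23073029]
slide now-axes [-3.055  0.076  1.   ] target-axes [-3.064  0.076  0.97 ] turn [ 0.022  0.09  -0.008] q [ 0.311 -0.64   2.303 -0.051  1.089 -1.432]
```

View pics/m4.png

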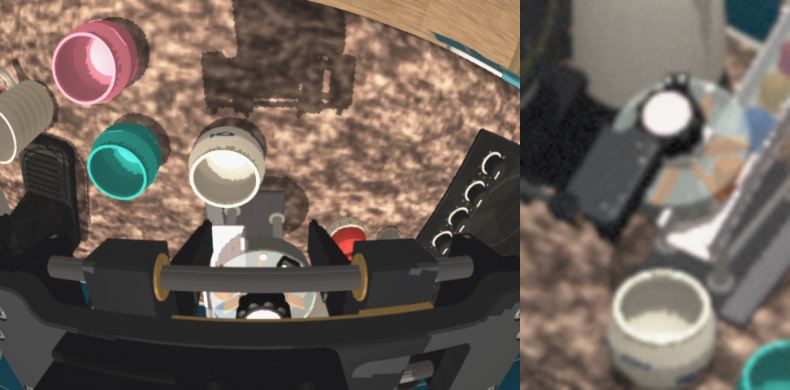

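The pot stands upright in front of the mouth: rim centre at wrist (279,217), and floor edge of the mouth at wrist about (261,281)-(299,277). Checking numerically.

```bash
python3 - <<'E'
from h import *
s=bot.get_state();D=lambda X:(np.round(X@xd,4),np.round(X@yd,4))
print("pot scene",D(onz("scene",307.7-.3,269.7,.074)),"wrist",D(wz(279.4,216.6,.075,s)))
print("mouth wrist",D(wz(261,280.6,.105,s)),D(wz(299,277,.105,s)))
# close look numbers: crop around mouth
w=cv2.imread("pics/w4.png")[180:330,200:380];cv2.imwrite("pics/w4c.png",cv2.resize(w,None,fx=4,fy=4,interpolation=cv2.INTER_CUBIC))
E
```

```text
pot scene (np.float64(0.5037), np.float64(0.0581)) wrist (np.float64(0.4864), np.float64(0.0581))
mouth wrist (np.float64(0.5352), np.float64(0.0406)) (np.float64(0.5304), np.float64(0.075))
```

View pics/w4c.png

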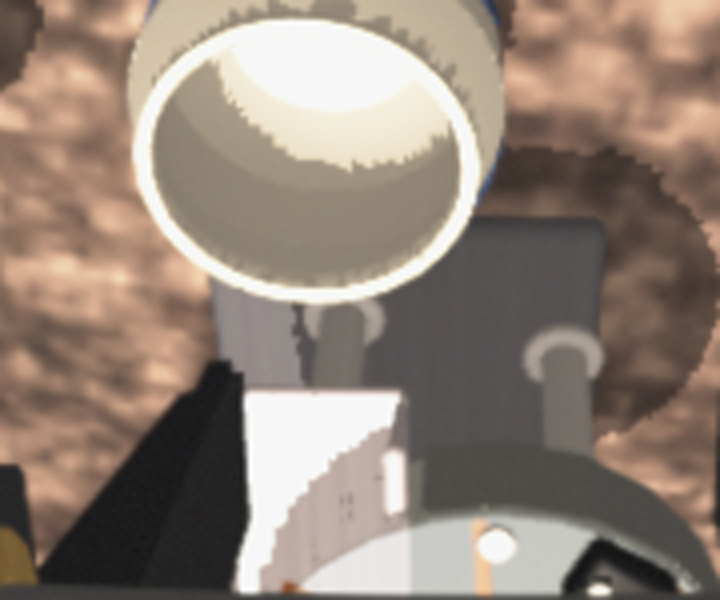

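In the close crop the rim spans x 133-483, y 18-302, with its centre near (308,160). The mouth's floor edge runs from (243,390) to (403,392), the left end close to a finger.

```bash
python3 - <<'E'
from h import *
s=bot.get_state();D=lambda X:(np.round(X@xd,4),np.round(X@yd,4))
W=lambda x,y,z:D(wz(200+(x+.5)/4-.5,180+(y+.5)/4-.5,z,s))
print("rim l,r,t,b",W(133,155,.073),W(483,165,.073),W(290,18,.073),W(325,302,.073))
print("mouth",W(243,390,.105),W(403,392,.105))
print("plate front-left corner",W(600,218,.012))
E
```

```text
rim l,r,t,b (np.float64(0.4893), np.float64(0.0156)) (np.float64(0.4925), np.float64(0.094)) (np.float64(0.4549), np.float64(0.0538)) (np.float64(0.5322), np.float64(0.0563))
mouth (np.float64(0.5309), np.float64(0.0405)) (np.float64(0.5312), np.float64(0.0762))
plate front-left corner (np.float64(0.5532), np.float64(0.1267))
```

The pot-to-mouth offset is 37 mm ahead (34 ideal) and about 1 mm sideways, which is good. Now the knob.

>>> play_rows --steps '[{"fingers": 90, "slide": [-0.76, 0.02, 0], "rotation": [0, 0.02, 0]}, {"fingers": 90, "slide": [-0.76, 0.02, 0.2], "rotation": [0, 0, 0]}, {"fingers": 90, "slide": [-0.76, 0.02, 0.4], "rotation": [0, 0, 0]}, {"fingers": 90, "slide": [-0.76, 0.02, 0.37], "rotation": [0, 0, 0]}, {"fingers": 90, "slide": [0, 0, 0], "rotation": [0, 0, 0]}, {"fingers": 90, "slide": [0, 0, 0], "rotation": [0, 0, 0]}]'

```text
t: 8.02
eef_pos: [0.5307, 0.2003, 0.2335]
tcp_rot: [-0.091, 0.978, 0.018, 0.188]
ft_force: [-1.1, 0.7, 0.3]
grip_width: 0.0902
grip_force: 0.0
```

```bash
python3 - <<'E'
from h import *
s=bot.get_state();w=bot.read_camera("wrist");print(s["eef_pos"],s["ft_force"],s["moment"])
plan(KC+.004*ax,Rt(0),s);cv2.imwrite("pics/w5.png",w)
cv2.imwrite("pics/s5.png",bot.read_camera("scene"));cv2.imwrite("pics/t5.png",bot.read_camera("top"))
# expected knob top pixel in wrist vs white blob
m=(w.min(2)>200).astype(np.uint8);n,l,st,c=cv2.connectedComponentsWithStats(m)
for i in range(1,n):
    if st[i,4]>150:print(st[i],c[i])
p=bot.camera_params("wrist");M=np.array(p["mount"]);R=Ro.from_quat(s["tcp_rot"])
q=np.linalg.inv(M)@np.r_[R.inv().apply(K-s["eef_pos"]),1];th=np.arctan2(np.hypot(q[0],q[1]),-q[2]);k=p["fx"]*th/np.hypot(q[0],q[1]);print("exp",p["cx"]+k*q[0],p["cy"]-k*q[1])
E
```

```text
[0.53070219 0.20029055 0.23345522] [-1.08385298  0.7381076   0.26518886] [0.03981575 0.22190603 0.00234193]
slide now-axes [-0.148  0.006  1.113] target-axes [-0.143  0.007  1.113] turn [ 0.009 -0.044 -0.007] q [ 0.283 -0.289  2.063 -0.042  0.991 -1.458]
[ 213   37   81   80 1892] [257.965  60.331]
[236 188  21  53 437] [243.094 211.35 ]
[517 254  19  17 228] [525.719 261.693]
[237 258  21  41 387] [244.855 281.346]
[ 287  261   68   61 3288] [320.41  290.866]
exp 323.4301496056269 287.03646284380557
```

View pics/w5.png

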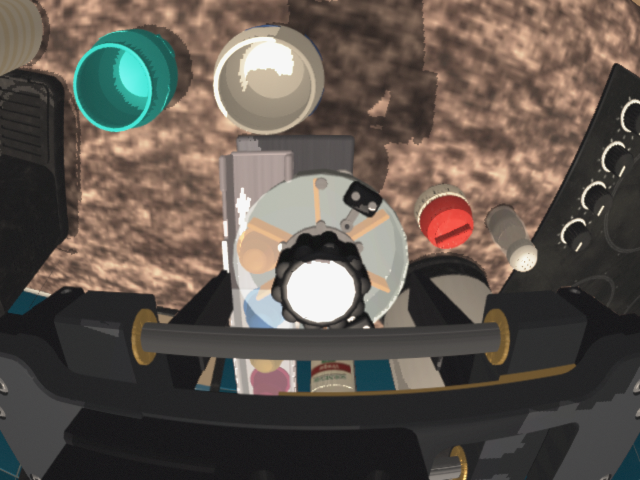

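The wrist view shows the knob's white top centred at (320,291) between the open fingers, with the pot at (268,80) right below the mouth and the capsules orange, blue, gold and red in a row. I lower over the knob with about a 2 mm correction up the chute, and close.

>>> play_rows --steps '[{"fingers": 90, "slide": [-0.1, -0.01, 0.35], "rotation": [0, -0.04, 0]}, {"fingers": 90, "slide": [-0.1, -0.01, 0.4], "rotation": [0, 0, 0]}, {"fingers": 90, "slide": [0, 0, 0.36], "rotation": [0, 0, 0]}, {"fingers": 70, "slide": [0, 0, 0], "rotation": [0, 0, 0]}, {"fingers": 62, "slide": [0, 0, 0], "rotation": [0, 0, 0]}, {"fingers": 62, "slide": [0, 0, 0], "rotation": [0, 0, 0]}]' --force 20

```text
t: 8.93
eef_pos: [0.5558, 0.2044, 0.1983]
tcp_rot: [-0.091, 0.977, 0.019, 0.192]
ft_force: [-0.6, 0.5, 0.3]
grip_width: 0.066
grip_force: 0.0
```

```bash
cat >> h.py <<'E'
def feel():
    s=bot.get_state();R=Ro.from_quat(s["tcp_rot"]);np.set_printoptions(precision=3,suppress=True)
    print("t",round(s["t"],2),"turn deg",np.degrees((Rt().inv()*R).as_rotvec()).round(1),"off mm",(Rt().inv().apply(s["eef_pos"]-KC)*1e3).round(1),"F",s["ft_force"].round(1),"Maxis",round(float(s["moment"]@ax),3),"M",s["moment"].round(2),"tau6",round(float(s["tau"][5]),3),"q6",round(float(s["qpos"][5]),3),"w",round(s["grip_width"]*1e3,1),"gf",round(s["grip_force"],1))
def caps(name="top"):
    a=bot.read_camera(name);return a
E
python3 -c "
from h import *
feel()"
```

```text
t 8.93 turn deg [-0.1 -0.3  0. ] off mm [-4.7 -0.9 -6.5] F [-0.6  0.5  0.3] Maxis -0.015 M [0.03 0.26 0.02] tau6 -0.013 q6 -1.461 w 66.0 gf 0.0
```

>>> play_rows --steps '[{"fingers": 66, "slide": [0.06, 0, 0.05], "rotation": [0, 0, 0]}, {"fingers": 66, "slide": [0, 0, 0], "rotation": [0, 0, 0]}, {"fingers": 40, "slide": [0, 0, 0], "rotation": [0, 0, 0]}, {"fingers": 40, "slide": [0, 0, 0], "rotation": [0, 0, 0]}, {"fingers": 40, "slide": [0, 0, 0], "rotation": [0, 0, 0]}, {"fingers": 40, "slide": [0, 0, 0], "rotation": [0, 0, 0]}]' --force 60

```text
t: 9.68
eef_pos: [0.554, 0.2047, 0.195]
tcp_rot: [-0.091, 0.977, 0.019, 0.192]
ft_force: [-1.3, 5.0, 1.6]
grip_width: 0.0556
grip_force: 60.0
```

```bash
python3 -c "
from h import *
feel()
w=bot.read_camera('wrist');cv2.imwrite('pics/w6.png',w)
a=bot.read_camera('top');cv2.imwrite('pics/t6.png',a)
for nm,im in(('w',w),('t',a)):
    h=cv2.cvtColor(im,cv2.COLOR_BGR2HSV)
    for c,lo,hi in(('blue',(95,70,60),(125,255,255)),('gold',(18,80,80),(32,255,255))):
        m=cv2.inRange(h,lo,hi);n,l,st,ce=cv2.connectedComponentsWithStats(m);print(nm,c,[(ce[i].round(0).tolist(),int(st[i,4])) for i in range(1,n) if st[i,4]>40 and 180<ce[i][0]<360])
"
```

```text
t 9.68 turn deg [-0.1 -0.2  0.1] off mm [-1.8 -0.3 -4.1] F [-1.3  5.   1.6] Maxis -0.031 M [0.68 0.45 0.27] tau6 -0.038 q6 -1.46 w 55.6 gf 60.0
w blue [([301.0, 378.0], 432)]
w gold [([315.0, 203.0], 129), ([247.0, 236.0], 105), ([203.0, 341.0], 644)]
t blue [([311.0, 194.0], 87)]
t gold [([275.0, 55.0], 25102), ([187.0, 76.0], 48), ([290.0, 202.0], 116), ([301.0, 203.0], 57), ([263.0, 200.0], 175), ([244.0, 218.0], 60), ([273.0, 227.0], 356), ([266.0, 261.0], 402), ([257.0, 364.0], 5750), ([264.0, 361.0], 63), ([318.0, 363.0], 127), ([253.0, 402.0], 46), ([244.0, 455.0], 60), ([332.0, 469.0], 128)]
```

```bash
cat >> h.py <<'E'
def look(tag):
    feel();o=[]
    for nm,(x0,y0,x1,y1) in(("scene",(290,255,326,285)),("top",(285,235,315,275))):
        im=bot.read_camera(nm);cv2.imwrite(f"pics/{nm}_{tag}.png",im);h=cv2.cvtColor(im[y0:y1,x0:x1],cv2.COLOR_BGR2HSV)
        o.append((nm,"orange",int((cv2.inRange(h,(6,130,120),(18,255,255))>0).sum()),"blue",int((cv2.inRange(h,(98,110,70),(125,255,255))>0).sum())))
    print(o)
E
python3 -c "
from h import *
look('a0')"
```

```text
t 9.78 turn deg [-0.1 -0.2  0.1] off mm [-1.8 -0.3 -4. ] F [-1.   4.6  0.4] Maxis -0.023 M [0.68 0.43 0.28] tau6 -0.037 q6 -1.46 w 55.5 gf 60.0
[('scene', 'orange', 0, 'blue', 0), ('top', 'orange', 0, 'blue', 0)]
```

>>> play_rows --steps '[{"fingers": 40, "slide": [0, 0, 0], "rotation": [0, 0, 1]}, {"fingers": 40, "slide": [0, 0, 0], "rotation": [0, 0, 1]}, {"fingers": 40, "slide": [0, 0, 0], "rotation": [0, 0, 1]}, {"fingers": 40, "slide": [0, 0, 0], "rotation": [0, 0, 0]}]'

```text
t: 10.38
eef_pos: [0.5539, 0.2046, 0.195]
tcp_rot: [0.063, 0.979, 0.049, 0.186]
ft_force: [-2.1, 5.4, 1.1]
grip_width: 0.0556
grip_force: 60.0
```

```bash
python3 -c "
from h import *
look('a1')"
```

```text
t 10.38 turn deg [-0.2 -0.2 18.1] off mm [-1.8 -0.4 -4. ] F [-2.1  5.4  1.1] Maxis -0.021 M [0.52 0.42 0.22] tau6 0.122 q6 -1.145 w 55.6 gf 60.0
[('scene', 'orange', 0, 'blue', 0), ('top', 'orange', 0, 'blue', 0)]
```

>>> play_rows --steps '[{"fingers": 40, "slide": [0, 0, 0], "rotation": [0, 0, 1]}, {"fingers": 40, "slide": [0, 0, 0], "rotation": [0, 0, 1]}, {"fingers": 40, "slide": [0, 0, 0], "rotation": [0, 0, 0]}, {"fingers": 40, "slide": [0, 0, 0], "rotation": [0, 0, 0]}]'

```text
t: 10.98
eef_pos: [0.5539, 0.2046, 0.195]
tcp_rot: [0.165, 0.967, 0.068, 0.18]
ft_force: [-2.0, 5.5, 1.5]
grip_width: 0.0556
grip_force: 60.0
```

```bash
python3 -c "
from h import *
look('a2')"
```

```text
t 10.97 turn deg [-0.2 -0.2 30.1] off mm [-1.8 -0.4 -4. ] F [-2.   5.5  1.5] Maxis -0.024 M [0.5  0.55 0.21] tau6 -0.023 q6 -0.936 w 55.6 gf 60.0
[('scene', 'orange', 0, 'blue', 0), ('top', 'orange', 0, 'blue', 0)]
```

>>> play_rows --steps '[{"fingers": 40, "slide": [0, 0, 0], "rotation": [0, 0, 1]}, {"fingers": 40, "slide": [0, 0, 0], "rotation": [0, 0, 1]}, {"fingers": 40, "slide": [0, 0, 0], "rotation": [0, 0, 0]}]'

```text
t: 11.45
eef_pos: [0.5539, 0.2046, 0.195]
tcp_rot: [0.265, 0.945, 0.087, 0.172]
ft_force: [-0.8, 4.5, 0.9]
grip_width: 0.056
grip_force: 60.0
```

```bash
python3 -c "
from h import *
look('a3')"
```

```text
t 11.45 turn deg [-0.2 -0.1 42.1] off mm [-1.7 -0.4 -4. ] F [-0.8  4.5  0.9] Maxis -0.017 M [0.49 0.51 0.21] tau6 0.135 q6 -0.726 w 56.0 gf 60.0
[('scene', 'orange', 0, 'blue', 0), ('top', 'orange', 0, 'blue', 0)]
```

>>> play_rows --steps '[{"fingers": 40, "slide": [0, 0, 0], "rotation": [0, 0, 1]}, {"fingers": 40, "slide": [0, 0, 0], "rotation": [0, 0, 1]}, {"fingers": 40, "slide": [0, 0, 0], "rotation": [0, 0, 0]}]'

```text
t: 11.92
eef_pos: [0.5539, 0.2046, 0.195]
tcp_rot: [0.362, 0.912, 0.104, 0.162]
ft_force: [-1.7, 5.4, 0.2]
grip_width: 0.0559
grip_force: 60.0
```

```bash
python3 -c "
from h import *
look('a4')"
```

```text
t 11.93 turn deg [-0.2 -0.1 54.1] off mm [-1.8 -0.4 -4. ] F [-1.7  5.4  0.2] Maxis 0.041 M [0.43 0.51 0.25] tau6 0.179 q6 -0.517 w 55.9 gf 60.0
[('scene', 'orange', 0, 'blue', 0), ('top', 'orange', 0, 'blue', 0)]
```

>>> play_rows --steps '[{"fingers": 40, "slide": [0, 0, 0], "rotation": [0, 0, 1]}, {"fingers": 40, "slide": [0, 0, 0], "rotation": [0, 0, 1]}, {"fingers": 40, "slide": [0, 0, 0], "rotation": [0, 0, 0]}]'

```text
t: 12.4
eef_pos: [0.5539, 0.2046, 0.195]
tcp_rot: [0.456, 0.869, 0.12, 0.15]
ft_force: [-0.2, 4.0, 1.3]
grip_width: 0.0558
grip_force: 60.0
```

```bash
python3 -c "
from h import *
look('a5')"
```

```text
t 12.4 turn deg [-0.2 -0.1 66.1] off mm [-1.8 -0.4 -4. ] F [-0.2  4.   1.3] Maxis 0.135 M [0.41 0.49 0.34] tau6 0.261 q6 -0.308 w 55.8 gf 60.0
[('scene', 'orange', 0, 'blue', 0), ('top', 'orange', 0, 'blue', 0)]
```

Torque rises: the wheel is taken along. On in 12° steps.

>>> play_rows --steps '[{"fingers": 40, "slide": [0, 0, 0], "rotation": [0, 0, 1]}, {"fingers": 40, "slide": [0, 0, 0], "rotation": [0, 0, 1]}, {"fingers": 40, "slide": [0, 0, 0], "rotation": [0, 0, 0]}]'

```text
t: 12.88
eef_pos: [0.5539, 0.2046, 0.195]
tcp_rot: [0.544, 0.817, 0.135, 0.137]
ft_force: [-0.9, 5.5, 1.4]
grip_width: 0.0554
grip_force: 60.0
```

```bash
python3 -c "
from h import *
look('a6')"
```

```text
t 12.88 turn deg [-0.2 -0.1 78. ] off mm [-1.8 -0.4 -4.1] F [-0.9  5.5  1.4] Maxis -0.019 M [0.62 0.6  0.27] tau6 0.164 q6 -0.099 w 55.4 gf 60.0
[('scene', 'orange', 0, 'blue', 0), ('top', 'orange', 103, 'blue', 0)]
```

>>> play_rows --steps '[{"fingers": 40, "slide": [0, 0, 0], "rotation": [0, 0, 1]}, {"fingers": 40, "slide": [0, 0, 0], "rotation": [0, 0, 0.5]}, {"fingers": 40, "slide": [0, 0, 0], "rotation": [0, 0, 0]}, {"fingers": 40, "slide": [0, 0, 0], "rotation": [0, 0, 0]}, {"fingers": 40, "slide": [0, 0, 0], "rotation": [0, 0, 0]}]'

```text
t: 13.6
eef_pos: [0.5539, 0.2046, 0.195]
tcp_rot: [0.606, 0.772, 0.146, 0.126]
ft_force: [-1.8, 4.8, 0.8]
grip_width: 0.0557
grip_force: 60.0
```

```bash
python3 -c "
from h import *
look('a7')"
```

```text
t 13.6 turn deg [-0.3 -0.1 87. ] off mm [-1.8 -0.4 -4.1] F [-1.8  4.8  0.8] Maxis 0.084 M [0.66 0.6  0.4 ] tau6 0.055 q6 0.057 w 55.7 gf 60.0
[('scene', 'orange', 11, 'blue', 0), ('top', 'orange', 98, 'blue', 0)]
```

```bash
python3 -c "
from h import *
for nm in('top','scene'):
    im=cv2.imread(f'pics/{nm}_a7.png');h=cv2.cvtColor(im,cv2.COLOR_BGR2HSV);m=cv2.inRange(h,(6,130,120),(18,255,255));n,l,st,c=cv2.connectedComponentsWithStats(m)
    print(nm,[(c[i].round(1).tolist(),st[i,4]) for i in range(1,n) if st[i,4]>8 and 270<c[i][0]<340 and 200<c[i][1]<300])
    P=.501*xd+.0565*yd
    for z in(.015,.075):print('pot axis',z,proj(nm,P+[0,0,z]))
"
```

```text
top [([308.0, 268.8], np.int32(100))]
pot axis 0.015 [305.3892502  269.76912806]
pot axis 0.075 [304.51006026 263.36912281]
scene [([308.2, 280.3], np.int32(11))]
pot axis 0.015 [307.64541932 286.00778511]
pot axis 0.075 [307.38383232 270.37519223]
```

>>> play_rows --steps '[{"fingers": 40, "slide": [0, 0, 0], "rotation": [0, 0, 1]}, {"fingers": 40, "slide": [0, 0, 0], "rotation": [0, 0, 1]}, {"fingers": 40, "slide": [0, 0, 0], "rotation": [0, 0, 1]}, {"fingers": 40, "slide": [0, 0, 0], "rotation": [0, 0, 1]}, {"fingers": 40, "slide": [0, 0, 0], "rotation": [0, 0, 1]}, {"fingers": 40, "slide": [0, 0, 0], "rotation": [0, 0, 0]}]'

```text
t: 14.45
eef_pos: [0.5539, 0.2046, 0.195]
tcp_rot: [0.785, 0.589, 0.173, 0.084]
ft_force: [-3.2, 4.6, 1.4]
grip_width: 0.0555
grip_force: 60.0
```

```bash
python3 -c "
from h import *
look('a8')"
```

```text
t 14.45 turn deg [ -0.3   0.  117. ] off mm [-1.7 -0.4 -4. ] F [-3.2  4.6  1.4] Maxis 0.023 M [0.6  0.47 0.3 ] tau6 0.199 q6 0.582 w 55.5 gf 60.0
[('scene', 'orange', 12, 'blue', 0), ('top', 'orange', 98, 'blue', 0)]
```

>>> play_rows --steps '[{"fingers": 40, "slide": [0, 0, 0], "rotation": [0, 0, 1]}, {"fingers": 40, "slide": [0, 0, 0], "rotation": [0, 0, 0.5]}, {"fingers": 40, "slide": [0, 0, 0], "rotation": [0, 0, 0]}]'

```text
t: 14.92
eef_pos: [0.5539, 0.2045, 0.195]
tcp_rot: [0.829, 0.525, 0.179, 0.07]
ft_force: [-2.5, 5.1, 0.9]
grip_width: 0.0554
grip_force: 60.0
```

```bash
python3 -c "
from h import *
look('a9')"
```

```text
t 14.93 turn deg [ -0.3   0.  126. ] off mm [-1.8 -0.5 -4. ] F [-2.5  5.1  0.9] Maxis 0.163 M [0.44 0.48 0.39] tau6 0.215 q6 0.738 w 55.4 gf 60.0
[('scene', 'orange', 12, 'blue', 0), ('top', 'orange', 98, 'blue', 0)]
```

Orange is in the pot. The torque is climbing towards the second click, so smaller steps now.

>>> play_rows --steps '[{"fingers": 40, "slide": [0, 0, 0], "rotation": [0, 0, 0.8]}, {"fingers": 40, "slide": [0, 0, 0], "rotation": [0, 0, 0]}, {"fingers": 40, "slide": [0, 0, 0], "rotation": [0, 0, 0]}, {"fingers": 40, "slide": [0, 0, 0], "rotation": [0, 0, 0]}]'

```text
t: 15.52
eef_pos: [0.5539, 0.2045, 0.195]
tcp_rot: [0.85, 0.491, 0.182, 0.063]
ft_force: [-2.9, 5.4, 0.5]
grip_width: 0.055
grip_force: 60.0
```

```bash
python3 -c "
from h import *
look('b1')"
```

```text
t 15.53 turn deg [ -0.3   0.  130.7] off mm [-1.7 -0.5 -4.1] F [-2.9  5.4  0.5] Maxis 0.381 M [0.4  0.44 0.6 ] tau6 0.407 q6 0.821 w 55.0 gf 60.0
[('scene', 'orange', 12, 'blue', 0), ('top', 'orange', 98, 'blue', 0)]
```

>>> play_rows --steps '[{"fingers": 40, "slide": [0, 0, 0], "rotation": [0, 0, 0.8]}, {"fingers": 40, "slide": [0, 0, 0], "rotation": [0, 0, 0]}, {"fingers": 40, "slide": [0, 0, 0], "rotation": [0, 0, 0]}, {"fingers": 40, "slide": [0, 0, 0], "rotation": [0, 0, 0]}]'

```text
t: 16.12
eef_pos: [0.5539, 0.2045, 0.195]
tcp_rot: [0.87, 0.454, 0.185, 0.055]
ft_force: [-2.4, 6.5, 0.6]
grip_width: 0.0554
grip_force: 60.0
```

```bash
python3 -c "
from h import *
look('b2')"
```

```text
t 16.12 turn deg [ -0.3   0.  135.6] off mm [-1.8 -0.4 -4. ] F [-2.4  6.5  0.6] Maxis 0.069 M [0.43 0.44 0.28] tau6 0.062 q6 0.906 w 55.4 gf 60.0
[('scene', 'orange', 11, 'blue', 0), ('top', 'orange', 98, 'blue', 42)]
```

>>> play_rows --steps '[{"fingers": 40, "slide": [0, 0, 0], "rotation": [0, 0, 0]}, {"fingers": 40, "slide": [0, 0, 0], "rotation": [0, 0, 0]}, {"fingers": 40, "slide": [0, 0, 0], "rotation": [0, 0, 0]}, {"fingers": 40, "slide": [0, 0, 0], "rotation": [0, 0, 0]}]'

```text
t: 16.73
eef_pos: [0.5539, 0.2046, 0.195]
tcp_rot: [0.87, 0.454, 0.185, 0.055]
ft_force: [-2.4, 5.6, 1.7]
grip_width: 0.0554
grip_force: 60.0
```

```bash
python3 -c "
from h import *
look('b3')
for nm in('top','scene'):
  for tag in('b2','b3'):
    im=cv2.imread(f'pics/{nm}_{tag}.png');h=cv2.cvtColor(im,cv2.COLOR_BGR2HSV);m=cv2.inRange(h,(98,90,60),(125,255,255));n,l,st,c=cv2.connectedComponentsWithStats(m)
    print(nm,tag,[(c[i].round(1).tolist(),st[i,4]) for i in range(1,n) if st[i,4]>8 and 270<c[i][0]<370 and 150<c[i][1]<310])
"
```

```text
t 16.73 turn deg [ -0.3   0.  135.6] off mm [-1.8 -0.4 -4. ] F [-2.4  5.6  1.7] Maxis 0.012 M [0.44 0.42 0.22] tau6 0.062 q6 0.906 w 55.4 gf 60.0
[('scene', 'orange', 0, 'blue', 27), ('top', 'orange', 23, 'blue', 58)]
top b2 [([310.0, 234.6], np.int32(88))]
top b3 [([307.1, 271.0], np.int32(78))]
scene b2 [([321.4, 240.4], np.int32(86))]
scene b3 [([304.2, 278.9], np.int32(32))]
```

Blue dropped into the pot as well. Let go and retreat along the knob's axis.

>>> play_rows --steps '[{"fingers": 78, "slide": [0, 0, 0], "rotation": [0, 0, 0]}, {"fingers": 78, "slide": [0, 0, 0], "rotation": [0, 0, 0]}, {"fingers": 78, "slide": [0, 0, 0], "rotation": [0, 0, 0]}, {"fingers": 78, "slide": [0, 0, -0.5], "rotation": [0, 0, 0]}, {"fingers": 78, "slide": [0, 0, -1], "rotation": [0, 0, 0]}, {"fingers": 78, "slide": [0, 0, -1], "rotation": [0, 0, 0]}, {"fingers": 78, "slide": [0, 0, 0], "rotation": [0, 0, 0]}, {"fingers": 78, "slide": [0, 0, 0], "rotation": [0, 0, 0]}]'

```text
t: 17.82
eef_pos: [0.5168, 0.1966, 0.2868]
tcp_rot: [0.87, 0.454, 0.184, 0.055]
ft_force: [-0.3, 0.2, -0.4]
grip_width: 0.0778
grip_force: 0.0
```

```bash
python3 -c "
from h import *
look('c1')
a=cv2.imread('pics/top_c1.png')[140:290,190:340];b=cv2.imread('pics/scene_c1.png')[160:310,230:380]
cv2.imwrite('pics/end.png',np.hstack([cv2.resize(x,(400,400),interpolation=cv2.INTER_CUBIC) for x in(a,b)]))"
```

```text
t 17.82 turn deg [ -0.2  -0.  135.6] off mm [  -1.    -1.3 -103.4] F [-0.3  0.2 -0.4] Maxis 0.049 M [-0.21  0.3  -0.01] tau6 0.032 q6 0.906 w 77.8 gf 0.0
[('scene', 'orange', 0, 'blue', 27), ('top', 'orange', 25, 'blue', 93)]
```

View pics/end.png

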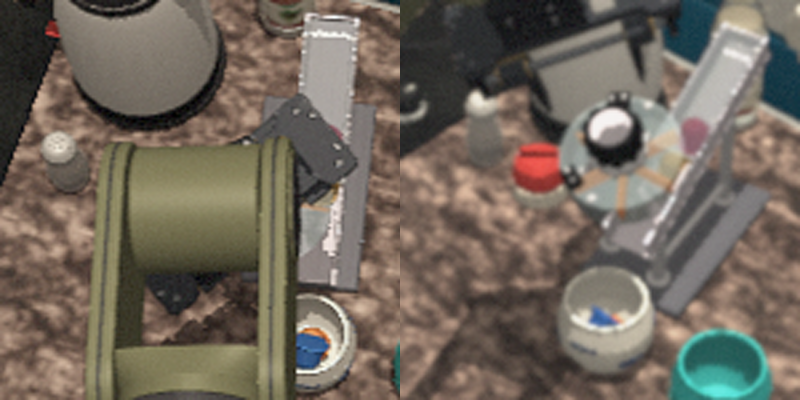

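The blue capsule lies on the orange one in the upright pot (left panel, near (315,345)). Gold and dark red are still in the dispenser, and the timer and shaker have not moved. The gripper is clear, so I'm handing in.

```bash
python3 -c "
from cell import bot
print(bot.finish_job())"
```

```text
the job is handed in; nothing more can be done
None
```

The job is handed in: the orange and blue capsules lie in the upright pot under the mouth, gold and dark red stay in the dispenser, and I saw nothing else disturbed (the mug was not in the last view); no verdict came back.

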